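# Scrub a ball-caster housing and present its ball to the scanner

## Task

Clean and check this ball caster: scrub the bore of the clamped housing with the long brush, twice all the way down to the bottom and up again, and stand the brush back in its holder. Then take the dish with the caster's loose ball by its grip block, lift it clear of its stand and only then turn it, in the air over the stand, about a quarter turn so that its white tag squarely faces the scanner post at the height of the post's dark band; keep the dish level and the ball in its middle all the while. Finish while still holding the dish there, motionless, and leave the other things on the table where they are.

Things in the scene. Friction and masses are not known exactly. Their poses are not given: they have to be found in the camera images.
- holder: brush holder, fixed: grey upright tube, outside 52 mm, bore 42 mm, 75 mm tall, inner floor 6 mm above the table, on a round 90 mm foot 5 mm thick; origin: centre of its underside, z up. It stands to the left or the right, nearer the robot than the housing (the white bottle is on the other side)
- brush: long brush standing upright, bristles down, in the holder, 225 mm long: stiff head 28 mm across (33 mm over the bristles, which offer no resistance) from 0 to 75 mm, thin rod 8 mm, then a round wooden handle 20 mm across from 145 to 225 mm; origin: centre of the lower end, z along the brush towards the handle; about 90 g
- brush_tip (a point): lower end of the brush (its origin)
- brush_grip (a point): point on the brush's axis in the handle, 195 mm above the lower end, good to grip from above
- housing: ball-caster housing, fixed: upright steel sleeve open at the top, outside 60 mm, bore 44 mm, rim 100 mm above the table, bore floor 18 mm above it, clamped on a square 100 mm base plate 12 mm thick; origin: centre of the underside, z up. All the way down means the brush's lower end within 15 mm of the bore floor, up again means raised at least 42 mm above that floor. It stands to the left or right of the dish, on the side away from the scanner
- housing_floor (a point): centre of the bore floor of the housing
- stand: stand under the dish, fixed: round foot 100 mm, stem 40 mm, flat rubber top 72 mm across at 60 mm height; origin: centre of its underside
- dish: loose shallow black plastic dish, 112 mm across and 20 mm high, resting on the stand, its inside a cone sloping 7 degrees down to the middle; origin: centre of its underside; x points from the middle to the white tag, -x to the grip, z up; at the start the tag points roughly away from the robot, the grip roughly at it; about 200 g, centre of mass about 14 mm from the middle towards the grip
- dish_grip (a point): middle of the dish's upright black grip block: 40 mm long along the dish's x, 14 mm thick along its y, from 8 to 44 mm above the dish's underside; this point is at x = -82 mm, 28 mm above the underside
- dish_tag (a point): middle of the outer face of the white upright tag plate (44 mm wide, from 8 to 42 mm above the underside), at x = +60 mm, 25 mm above the underside
- dish_centre (a point): point in the dish where the ball's centre lies when it rests in the middle, 18.5 mm above the dish's underside
- ball_center (a point): centre of the loose steel ball, 25 mm across, 64 g, in the dish; it starts to roll if the dish is tilted or jerked
- scanner: scanner post, fixed: grey post 56 mm across, 190 mm tall, on a round 96 mm black foot, with a dark window band all round from 131 to 165 mm height; it scans in every direction; left or right of the dish; origin: centre of its underside
- scanner_window (a point): point on the post's axis at mid height of the dark band, 148 mm above the table
- caster_a: swivel caster standing wheel up on its 60 mm steel plate, about 80 mm tall; a bystander, leave it alone; origin at its underside
- caster_b: a second such caster; a bystander, leave it alone; origin at its underside
- bottle: plain white bottle with black cap, 54 mm across, 130 tall; a bystander, leave it alone; origin at its underside
- tape: roll of clear tape lying flat, 96 mm across, 45 tall; a bystander, leave it alone; origin at its underside
- carton: closed cardboard carton 80 x 100 x 60 mm; a bystander, leave it alone; origin at its underside
- screwdriver: black-handled screwdriver lying on the table; a bystander, leave it alone; origin at its underside
- clamp_joint: black T-shaped pipe joint lying on the table, about 90 x 60 mm, 38 tall; a bystander, leave it alone; origin at its underside
There are look-alikes about, which are no part of the job. What is shaped like the dish but yellow is not meant.

How it is judged:
By the outcome, as a careful person would: the job done as asked, in the order asked, and still so for the second after the job is handed in, while the arm keeps its last pose, push and grip.
It also fails if it takes over 72 s, if anything falls off the work surface, if the arm or the gripper's body presses on something with over 40 N, if the wrist force passes 120 N, or if a joint passes its speed limit or range.

## Robot

A 6-joint arm with a two-finger parallel gripper is mounted at the origin on the work surface. World frame = base frame: x ahead of the robot, y to its left, z up, the work surface at z = 0. Lengths are in m, angles in rad, forces in N, time in s.
With the tool pointing down it reaches from about 0.275 to 1 m from the base axis. Payload 8.4 kg.
Tool frame: the origin (TCP) lies midway between the tips of the shut fingers; the grasp point (between the pads) lies 19 mm behind it (env.hold_point_z is the distance from the TCP to the grasp point, in m); z points along the fingers, y is the line along which they close (so a half turn about z gives the same grasp; the last joint's range is limited). The gripper opens to 85 mm and grips with 20 to 120 N. Pads are 22 mm wide; open, the fingers measure 114 mm over their backs; the gripper's body (76 mm by 85 mm) begins 54 mm behind the grasp point. The pads swing forward as they close: fully open they stand 13 mm farther back than shut.
Start: joints at [-1.228, 0.353, 1.633, -0, 1.155, -0.002], TCP at [0.211, -0.588, 0.231] pointing down, gripper open.
Joint ranges: [-2.63, 2.63], [-0.92, 2.1], [0.06, 2.66], [-1.3, 4.44], [0, 2.69], [-3.02, 3.02]. Speed limits (rad/s): [2.22, 2.22, 2.79, 3.14, 3.14, 3.14].

## Interface

Orientations are given as [roll, pitch, yaw] about the fixed x, y, z axes, in that order (R = Rz(yaw) Ry(pitch) Rx(roll)).
In Python, from workcell import env gives the robot as it stands. Calls block until the motion is done:
- env.goto(position, orientation): joint-space move of the TCP to a pose.
- env.line_to(position, max_speed=0.15, rot=None, stop_force=None): straight line of the TCP; rot=None keeps the orientation; max_speed is the mean speed in m/s. With stop_force (N) it stops when the force on the tool has changed by that much, and returns True; else False.
- env.move_joints(angles): joint-space move.
- env.move_gripper(opening, grip_force=None): opening from 0.0 (shut) to 1.0 (fully open); grip_force is the grip in N (None keeps the last); returns when the fingers have stopped.
- env.sleep(seconds).
- env.ik(position, orientation): joint angles nearest the present ones, or None.
- env.read_state(): the state.
- env.capture(name): name is "scene" or "top" or "wrist"; returns the picture (480x640x3 uint8, red, green, blue); there is no depth.
- env.calibration(name): a dict with "camera_matrix" (3x3 intrinsics, pixels), "R" (3x3) and "t" (3): a world point X has camera coordinates R X + t. Camera axes: x right, y down, z forward; pixel columns grow to the right and rows downward; lengths in m; the calibration is good to about 2 mm. A picture is of the moment at which its call begins: read the wrist's pose just before it. calibration takes no time and is no camera call; for the wrist camera it gives the pose at the moment of the call.
A pose or a line that the arm cannot do raises env.IKError and nothing moves.
- env.sign_off(): hands the job in; it is judged then, once.
Trained networks look in the newest picture that a camera, given by its name, has taken for a name from the list of things; names that differ only in an ending like _2 or _b are one class to them, and where a whole thing is asked for, a point or a joint stands for the part that bears it (a point fixed in the world has none). Each returns a list of dicts, best first, with "score" (0 to 1); they miss things now and then, are a little off and sometimes report something else, mostly with a low value. They report only what shows in the picture. A call takes as long as a camera call. They do not tell look-alikes from the thing itself.
- env.recognise(camera, thing): "xyz" ([x, y, z] in m, in the coordinates of the camera as it stood for that picture, good to about 4 mm: the middle of the surface that is visible of it).
- env.outline_of(camera, thing): "region" (480x640 bool, what is visible of it).
- env.tip_of(camera, thing): "xyz" ([x, y, z] in m, in the coordinates of the camera as it stood for that picture, good to about 4 mm: a listed point, or the origin of a listed thing).
The state is a dict: "time": time; "qpos": joint angles; "joint_vel": joint speeds; "joint_torque": joint torques, N m; "tcp_pos": TCP position; "tcp_rot": TCP orientation; "contact_force": force on the tool from outside, world axes, zero at the start; "ft_torque": the same for the moment, N m; "gripper_width": opening from 0.0 (shut) to 1.0 (fully open); "grasp_force": force on a finger pad.
Only numpy, scipy, OpenCV 4.12 (cv2) and the standard library are available. Lean on these libraries where they do the work, as an engineer would, in place of code of your own. Each camera call takes 0.05 s, during which the arm holds its last target. There are 200 camera calls.

## Working session

There is one attempt and no reset: what is moved stays moved. The work goes in short steps, each a Python script; the robot and the scene stay as the last script left them, time stands still between calls to the robot, and variables do not carry over. Pictures are saved under pics/ and viewed, at most 10 in all, crops included, and the job is handed in when it is done.

```bash
mkdir -p pics; ls; cat > h.py <<'E'
import numpy as np, cv2
from workcell import env
def world(cam,p,c=None):
    c=c or env.calibration(cam); return np.array(c["R"]).T@(np.array(p)-np.array(c["t"]))
def save(img,n): cv2.imwrite("pics/"+n,img[:,:,::-1])
def ray(cam,u,v,z):
    c=env.calibration(cam);R=np.array(c["R"]);t=np.array(c["t"]);o=-R.T@t
    d=R.T@np.linalg.inv(c["camera_matrix"])@[u,v,1]; return o+d*(z-o[2])/d[2]
def pix(cam,X):
    c=env.calibration(cam);p=np.array(c["camera_matrix"])@(np.array(c["R"])@X+np.array(c["t"]));return p[:2]/p[2]
E
python3 - <<'E'
from h import *
a=env.capture("top");save(a,"top.png")
b=env.capture("scene");save(b,"scene.png")
for cam in("top","scene"):
  for th in["holder","brush_tip","brush_grip","housing","housing_floor","stand","dish","dish_grip","dish_tag","dish_centre","ball_center","scanner","scanner_window","bottle"]:
    for r in env.tip_of(cam,th)[:3]:
        w=world(cam,r["xyz"]);print(cam,th,round(r["score"],2),w.round(3),pix(cam,w).round())
print(env.read_state()["time"])
E
```

```text
pics
top holder 0.6 [ 0.461  0.196 -0.006] [249. 277.]
top holder 0.32 [ 0.482  0.402 -0.   ] [176. 269.]
top brush_tip 0.63 [0.46  0.197 0.003] [248. 278.]
top brush_tip 0.31 [ 0.451 -0.229 -0.   ] [398. 284.]
top brush_grip 0.72 [ 0.468  0.194 -0.004] [250. 275.]
top housing 0.83 [ 0.625 -0.239 -0.001] [402. 224.]
top housing 0.26 [ 0.625 -0.241  0.014] [403. 223.]
top housing_floor 0.66 [ 0.624 -0.241  0.019] [403. 223.]
top stand 0.4 [ 0.612 -0.019  0.059] [326. 224.]
top dish 0.97 [ 0.612 -0.02   0.06 ] [326. 223.]
top dish 0.57 [ 0.311 -0.174  0.001] [378. 333.]
top dish_grip 0.95 [ 0.293 -0.253  0.024] [408. 342.]
top dish_grip 0.85 [ 0.538 -0.051  0.085] [337. 250.]
top dish_grip 0.6 [0.461 0.199 0.002] [247. 278.]
top dish_tag 0.95 [ 0.669 -0.006  0.087] [321. 201.]
top dish_tag 0.7 [ 0.32  -0.115  0.022] [358. 330.]
top dish_tag 0.52 [0.461 0.199 0.003] [247. 277.]
top dish_centre 0.84 [ 0.306 -0.17   0.022] [378. 336.]
top dish_centre 0.7 [ 0.615 -0.026  0.077] [328. 222.]
top dish_centre 0.5 [ 0.752  0.088 -0.001] [289. 178.]
top ball_center 0.42 [ 0.616 -0.022  0.078] [3
[... 1134 characters left out ...]
.079] [331. 267.]
scene dish_centre 0.65 [ 0.309 -0.174  0.013] [196. 285.]
scene dish_centre 0.24 [ 0.42  -0.433 -0.002] [165. 393.]
scene ball_center 0.52 [ 0.448 -0.226  0.002] [232. 324.]
scene ball_center 0.42 [ 0.614 -0.025  0.08 ] [333. 267.]
scene scanner 0.71 [ 0.602  0.225 -0.002] [368. 225.]
scene scanner 0.64 [ 0.612 -0.026  0.078] [332. 268.]
scene scanner_window 0.73 [0.61  0.225 0.147] [374. 184.]
scene scanner_window 0.69 [ 0.418 -0.026  0.   ] [265. 263.]
scene scanner_window 0.38 [ 0.612 -0.025  0.081] [332. 267.]
scene bottle 0.96 [ 0.448 -0.232  0.003] [230. 325.]
scene bottle 0.54 [ 0.757 -0.141 -0.004] [367. 348.]
scene bottle 0.17 [ 0.611 -0.027  0.078] [331. 268.]
1.5
```

View pics/top.png

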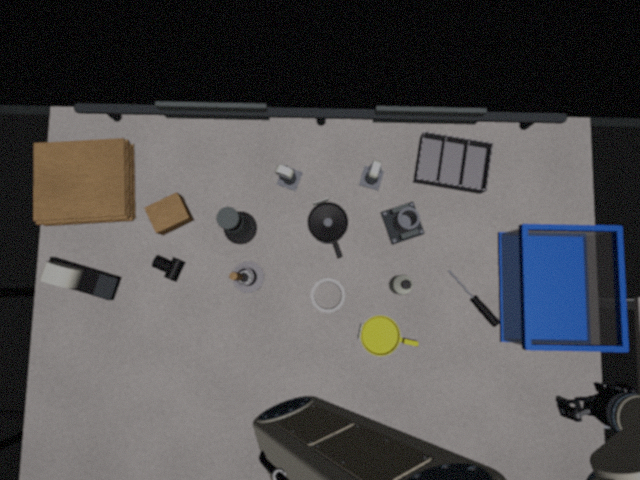

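View pics/scene.png

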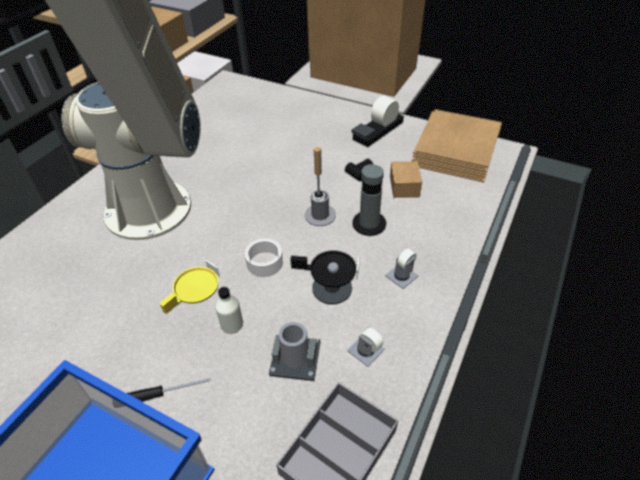

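Candidates in the top picture: 
- **Dish:** the black one at (328,222) is the one to use. The yellow one at (380,335) is the look-alike.
- **Brush and holder:** (240,276). The bottle at (401,285) and the scanner post at (232,222) are different things.
- **Housing:** (403,222), on its square plate.

The scanner is left of the dish and the housing is right, as described. I'll move over the brush and look from close by.

```bash
python3 - <<'E'
from h import *
s=env.read_state();print(s["tcp_rot"],env.hold_point_z)
for yaw in(0,.4,-1.57,1.57):print(yaw,env.ik([.40,.16,.36],[np.pi,0,yaw]),env.ik([.62,-.24,.33],[np.pi,0,yaw]))
env.goto([.40,.16,.36],[np.pi,0,0.4])
c=env.calibration("wrist");im=env.capture("wrist");save(im,"w1.png")
print(-np.array(c["R"]).T@c["t"],np.array(c["R"])[2])
for th in["holder","brush_grip","brush_tip","scanner_window"]:
    for r in env.tip_of("wrist",th)[:2]:
        w=world("wrist",r["xyz"]);print(th,round(r["score"],2),w.round(3),pix("wrist",w).round())
print(env.read_state()["time"])
E
```

```text
[3.14159178e+00 1.99480721e-05 3.44773057e-01] 0.0187
0 [ 3.77024582e-01 -7.26380243e-02  1.84844201e+00 -4.44089210e-16
  1.36578867e+00  1.94782091e+00] [-3.71589873e-01  3.45004862e-01  1.42661193e+00 -4.44089210e-16
  1.36997586e+00  1.19920645e+00]
0.4 [ 3.77024582e-01 -7.26380243e-02  1.84844201e+00 -4.44089210e-16
  1.36578867e+00  1.54782091e+00] [-3.71589873e-01  3.45004862e-01  1.42661193e+00 -4.44089210e-16
  1.36997586e+00  7.99206454e-01]
-1.57 [ 0.37702458 -0.07263802  1.84844201  0.          1.36578867 -2.7653644 ] [-3.71589873e-01  3.45004862e-01  1.42661193e+00 -4.44089210e-16
  1.36997586e+00  2.76920645e+00]
1.57 [ 3.77024582e-01 -7.26380243e-02  1.84844201e+00 -4.44089210e-16
  1.36578867e+00  3.77820909e-01] [-0.37158987  0.34500486  1.42661193  0.          1.36997586 -0.37079355]
[0.46055991 0.18491852 0.50259871] [-0.23666274 -0.09960837 -0.96647241]
holder 0.94 [ 0.467  0.194 -0.002] [315. 123.]
brush_grip 0.63 [0.457 0.197 0.2  ] [302. 129.]
brush_tip 0.7 [ 0.485  0.402 -0.001] [153.  35.]
brush_tip 0.43 [ 0.417 -0.027 -0.001] [457. 228.]
4.5083
```

View pics/w1.png

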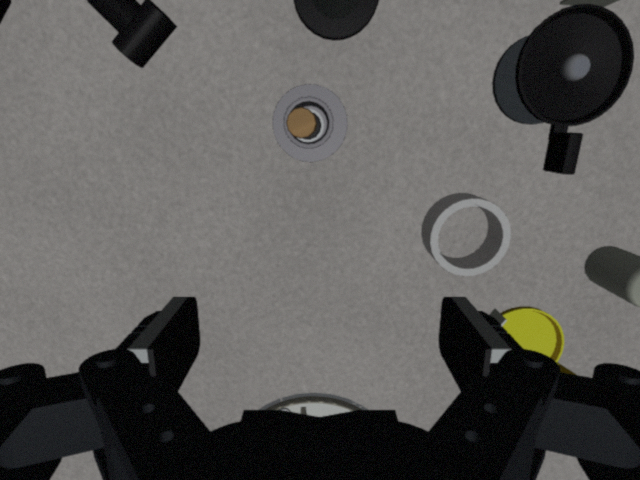

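The view shows the holder foot centred at (310,123), its tube bore at (312,122) and the handle top at (301,122). The black dish is at the upper right with its ball at (576,66). I'll compute positions from these pixels.

```bash
python3 - <<'E'
from h import *
print("foot",ray("wrist",310,123,.005),"rim",ray("wrist",312,122,.075),"top",ray("wrist",301,122,.231))
for z,cx in((.075,312),):pass
P=[.463,.195]
g=env.hold_point_z
rot=[np.pi,0,.4]
env.goto([.461,.195,.33],rot)
env.move_gripper(0.55)
c=env.calibration("wrist");env.capture("wrist")
for th in["brush_grip"]:
    for r in env.tip_of("wrist",th)[:2]:
        w=world("wrist",r["xyz"]);print(th,round(r["score"],2),w.round(3))
print(env.read_state()["time"])
E
```

```text
foot [0.4645513  0.19851109 0.005     ] rim [0.46568084 0.19510944 0.075     ] top [0.46098237 0.19806387 0.231     ]
5.4833
```

```bash
python3 - <<'E'
from h import *
env.line_to([.461,.197,.33],.1)
print(env.line_to([.461,.197,.182],.12,stop_force=15))
env.move_gripper(0.0,60)
s=env.read_state();print(s["gripper_width"],s["grasp_force"],s["tcp_pos"],s["contact_force"])
env.line_to([.461,.197,.32],.12)
s=env.read_state();print(s["gripper_width"],s["contact_force"],s["time"])
a=env.capture("scene")
for th in["brush_tip","brush_grip","holder","housing"]:
    for r in env.tip_of("scene",th)[:2]:
        w=world("scene",r["xyz"]);print(th,round(r["score"],2),w.round(3))
save(cv2.resize(a[60:300,220:540],(640,480)),"s2.png")
E
```

```text
False
0.21648738817750934 58.44648778438568 [0.46142794 0.19733316 0.18263546] [-0.88587872  0.26303051  5.42760064]
0.220508843315854 [ 0.58245803  0.63951225 -1.82759943] 8.7833
brush_tip 0.9 [0.462 0.195 0.145]
brush_grip 0.91 [0.462 0.196 0.338]
brush_grip 0.58 [ 0.418 -0.435 -0.003]
holder 0.61 [ 0.462  0.196 -0.003]
housing 0.73 [ 0.626 -0.239  0.   ]
housing 0.56 [0.48  0.403 0.002]
```

View pics/s2.png

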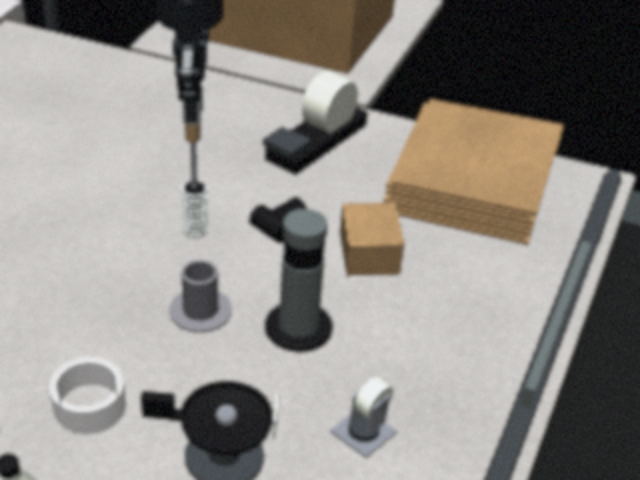

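The brush hangs plumb at (195,130–235) in the crop, above the holder. Next: carry it over the housing and check the alignment.

```bash
python3 - <<'E'
from h import *
env.line_to([.625,-.240,.32],.25)
a=env.capture("scene")
for th in["brush_tip","housing"]:
    for r in env.tip_of("scene",th)[:2]:
        w=world("scene",r["xyz"]);print(th,round(r["score"],2),w.round(3))
save(cv2.resize(a[230:390,200:400],(750,600)),"s3.png")
env.capture("wrist")
for th in["brush_tip","housing"]:
    for r in env.tip_of("wrist",th)[:1]:
        w=world("wrist",r["xyz"]);print(th,round(r["score"],2),w.round(3))
s=env.read_state();print(s["contact_force"],s["time"],s["tcp_pos"])
E
```

```text
brush_tip 0.96 [ 0.628 -0.24   0.145]
brush_tip 0.7 [0.462 0.198 0.   ]
housing 0.84 [ 0.631 -0.242 -0.004]
brush_tip 0.67 [ 0.622 -0.238  0.14 ]
housing 0.8 [ 0.63  -0.239  0.002]
[-0.06163268 -0.98015709 -0.90835874] 11.35 [ 0.62501471 -0.23967084  0.3201539 ]
```

View pics/s3.png

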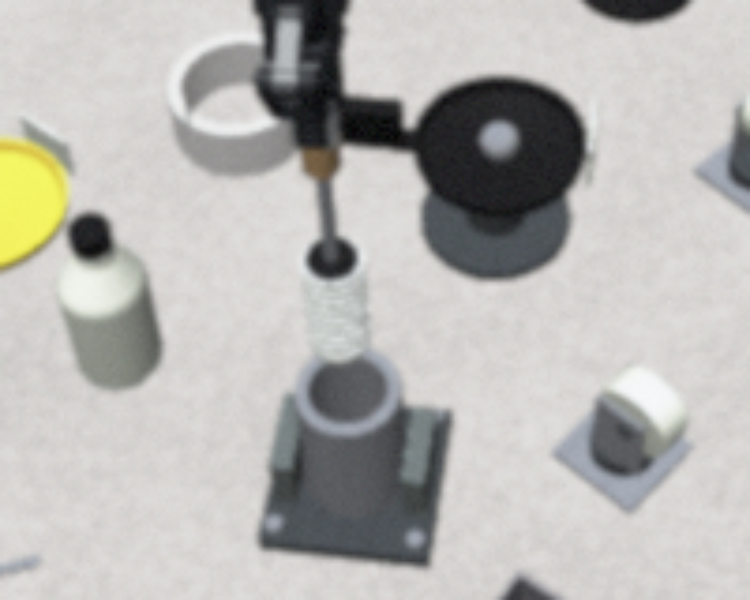

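The brush head hangs just above the sleeve; the rim centre is at (347,390) in the crop, which is (292.5,334) in the full picture.

```bash
python3 - <<'E'
from h import *
print(ray("scene",292.5,334,.1))
x,y=.627,-.240
env.line_to([x,y,.32],.1)
def p(l):
    s=env.read_state();print(l,s["tcp_pos"].round(4),s["contact_force"].round(1),round(s["time"],2))
r=env.line_to([x,y,.258],.1,stop_force=12);p(r)
for i in range(2):
    r=env.line_to([x,y,.200],.1,stop_force=12);p(r)
    if r: break
    env.sleep(.15); env.line_to([x,y,.262],.1);p("up")
E
```

```text
[ 0.6277301  -0.24122518  0.1       ]
False [ 0.6273 -0.2401  0.2585] [ 0.3  0.2 -1.2] 12.37
False [ 0.6274 -0.2401  0.2005] [-0.2 -0.6 -0.7] 13.1
up [ 0.6266 -0.2399  0.2615] [-0.  -1.2 -1.5] 14.02
False [ 0.6273 -0.2401  0.2004] [ 0.3 -0.2 -1.1] 14.78
up [ 0.6267 -0.2398  0.2615] [ 0.   0.1 -1.8] 15.7
```

```bash
python3 - <<'E'
from h import *
def p(l):
    s=env.read_state();print(l,s["tcp_pos"].round(4),s["contact_force"].round(1),round(s["gripper_width"],3),round(s["time"],2))
env.line_to([.627,-.24,.325],.15)
env.line_to([.4635,.197,.325],.25)
env.capture("scene")
for th in["brush_tip","holder"]:
    for r in env.tip_of("scene",th)[:1]:
        w=world("scene",r["xyz"]);print(th,round(r["score"],2),w.round(3))
r=env.line_to([.4635,.197,.24],.1,stop_force=10);p(r)
if not r:
    r=env.line_to([.4635,.197,.180],.06,stop_force=6);p(r)
E
```

```text
brush_tip 0.58 [0.464 0.195 0.15 ]
False [0.4639 0.1972 0.2406] [ 0.7  0.7 -0.8] 0.213 19.43
True [0.4633 0.197  0.1826] [-1.1 -0.4  7.8] 0.219 20.32
```

```bash
python3 - <<'E'
from h import *
env.move_gripper(0.6); env.sleep(.2)
env.line_to([.4635,.197,.30],.15)
# look at the dish from above, grip side
yaw=.35
env.goto([.47,-.07,.26],[np.pi,0,yaw])
print(env.read_state()["qpos"].round(2))
im=env.capture("wrist");save(im,"w2.png")
for th in["dish","dish_grip","dish_tag","dish_centre","ball_center","stand"]:
    for r in env.tip_of("wrist",th)[:2]:
        w=world("wrist",r["xyz"]);print(th,round(r["score"],2),w.round(3),pix("wrist",w).round())
a=env.capture("scene");save(a,"s4.png")
for th in["brush_tip","brush_grip","holder","dish_grip","dish_tag","dish_centre","ball_center","scanner_window","scanner"]:
    for r in env.tip_of("scene",th)[:1]:
        w=world("scene",r["xyz"]);print(th,round(r["score"],2),w.round(3))
print(env.read_state()["time"])
E
```

```text
[-0.15  0.09  1.91  0.    1.15  1.07]
dish 0.94 [ 0.311 -0.171 -0.003] [355. 358.]
dish 0.84 [ 0.615 -0.025  0.059] [330.  17.]
dish_grip 0.59 [ 0.631 -0.239  0.003] [545. 102.]
dish_tag 0.77 [ 0.32  -0.113  0.025] [309. 349.]
dish_centre 0.82 [ 0.308 -0.175  0.018] [359. 372.]
ball_center 0.93 [ 0.617 -0.022  0.079] [327.   4.]
brush_grip 0.82 [0.461 0.194 0.202]
holder 0.89 [ 0.461  0.199 -0.004]
dish_grip 0.78 [ 0.535 -0.053  0.087]
dish_tag 0.85 [ 0.319 -0.116  0.026]
dish_centre 0.68 [ 0.306 -0.175  0.014]
ball_center 0.41 [ 0.611 -0.027  0.08 ]
scanner_window 0.65 [0.608 0.224 0.145]
scanner 0.66 [ 0.602  0.227 -0.002]
23.775
```

View pics/w2.png

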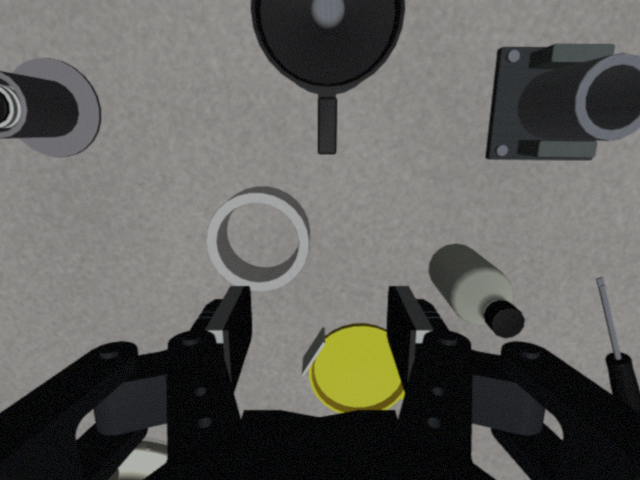

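View pics/s4.png

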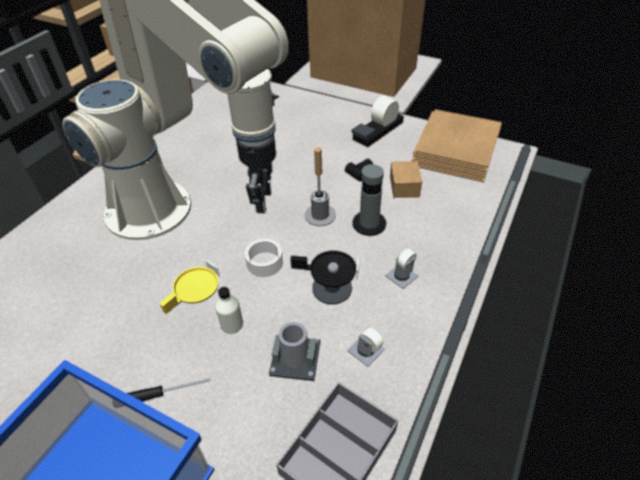

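The brush stands in its holder (scene picture, (318,175)). In the wrist picture the grip block's top face runs from (327,97) to (327,154), and the ball is at (327,10).

```bash
python3 - <<'E'
from h import *
a=ray("wrist",327,98,.104);b=ray("wrist",327,153,.104);ball=ray("wrist",327,9,.0785)
print(a,b,ball,np.linalg.norm(a-b))
for q in(a,b):print(np.degrees(np.arctan2(*(ball-q)[1::-1])))
e=a-b;print(np.degrees(np.arctan2(e[1],e[0])),((a+b)/2))
m=env.outline_of("wrist","dish")
for r in m:
    ys,xs=np.nonzero(r["region"]);print(r["score"],xs.mean(),ys.mean(),xs.min(),xs.max())
    # block columns
    R=r["region"]
    for v in(105,125,145):
        c=np.nonzero(R[v])[0]
        if len(c):print(v,c.min(),c.max())
E
```

```text
[ 0.55445299 -0.04532303  0.104     ] [ 0.51873585 -0.05853412  0.104     ] [ 0.61394672 -0.02383882  0.0785    ] 0.038082103764427895
19.855519651210447
20.021986692875178
20.298487745364348 [ 0.53659442 -0.05192857  0.104     ]
0.58 326.7034440983039 48.935531325718244 250 404
105 317 336
125 317 336
145 318 335
0.58 352.7638125542378 369.201475267573 302 403
```

```bash
python3 - <<'E'
from h import *
def p(l):
    s=env.read_state();print(l,s["tcp_pos"].round(4),s["tcp_rot"].round(3),s["contact_force"].round(1),round(s["gripper_width"],3),round(s["grasp_force"],1),round(s["time"],2))
rot=[np.pi,0,np.radians(20)]
G=np.array([.6139,-.0238])-.082*np.array([np.cos(rot[2]),np.sin(rot[2])]);print(G)
env.line_to([*G,.18],.15,rot=rot)
env.move_gripper(.32)
r=env.line_to([*G,.070],.08,stop_force=8);p(r)
if not r:
    env.move_gripper(0.0,25);p("g")
    env.move_gripper(0.0,110);p("g2")
a=env.capture("wrist")
for r in env.tip_of("wrist","ball_center")[:1]:print(world("wrist",r["xyz"]))
save(a,"w3.png")
E
```

```text
[ 0.53684521 -0.05184565]
False [ 0.5372 -0.0519  0.0705] [ 3.141e+00 -1.000e-03  3.490e-01] [0.6 0.2 0.8] 0.318 0.0 26.57
g [ 0.5371 -0.0518  0.0704] [ 3.141e+00 -1.000e-03  3.490e-01] [-2.1  0.4  4.3] 0.16 30.7 26.82
g2 [ 0.5371 -0.0518  0.0706] [ 3.141e+00 -1.000e-03  3.490e-01] [-2.2 -0.5  6.2] 0.148 107.1 27.04
[ 0.61651619 -0.02098229  0.08183907]
```

View pics/w3.png

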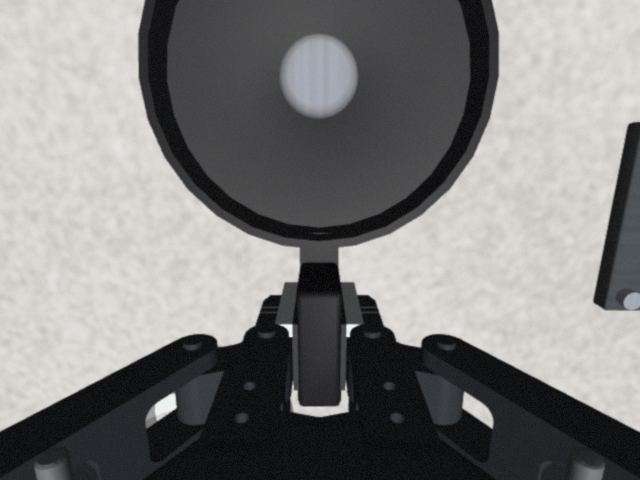

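The grip block sits centred between the pads; the ball is in the middle of the dish at (319,76) and the near rim edge is at row 240. I'll lift a little and use the wrist picture to check for sagging.

```bash
cat >> h.py <<'E'
def chk(ref="pics/w3.png"):
    a=env.capture("wrist")[:,:,::-1];r=cv2.imread(ref)
    o={}
    for n,im in(("ref",r),("now",a)):
        g=cv2.cvtColor(im,cv2.COLOR_BGR2GRAY).astype(float)[:200,200:440]
        m=g>120;ys,xs=np.nonzero(m);o[n]=(xs.mean()+200,ys.mean(),m.sum())
    # shift of the near rim band, image fixed to the gripper
    sh=cv2.phaseCorrelate(np.float32(cv2.cvtColor(r,6)[195:238,230:410]),np.float32(cv2.cvtColor(a,6)[195:238,230:410]))
    print({k:np.round(v,1) for k,v in o.items()},"rim shift",np.round(sh[0],2))
    s=env.read_state();print(s["tcp_pos"].round(4),s["tcp_rot"].round(4),s["contact_force"].round(1),round(s["gripper_width"],3),round(s["time"],2))
    return a
E
python3 - <<'E'
from h import *
p=env.read_state()["tcp_pos"]
chk()
env.line_to([.5371,-.0518,.090],.03);env.sleep(.3)
a=chk()
cv2.imwrite("pics/w4.png",a)
E
```

```text
{'ref': array([ 318.8,   74.6, 4675. ]), 'now': array([ 318.7,   74.7, 4682. ])} rim shift [0.07 0.53]
[ 0.5371 -0.0518  0.0705] [ 3.1413e+00 -6.0000e-04  3.4910e-01] [-0.7  1.   5.6] 0.142 27.19
{'ref': array([ 318.8,   74.6, 4675. ]), 'now': array([ 319.1,   75.1, 4651. ])} rim shift [0.13 0.47]
[ 0.537  -0.0518  0.0899] [-3.1415e+00  2.0000e-04  3.4910e-01] [ 0.2  0.7 -2.7] 0.144 28.36
```

```bash
python3 - <<'E'
from h import *
z=.1335;C=np.array([.6139,-.0238]);S=np.array([.605,.225])
env.line_to([.537,-.0518,z],.04);chk()
end=np.degrees(np.arctan2(*(S-C)[::-1]));print(end)
for d in np.linspace(20,end,9)[1:]:
    t=np.radians(d);G=C-.082*np.array([np.cos(t),np.sin(t)])
    env.line_to([*G,z],.035,rot=[np.pi,0,t])
env.sleep(.5)
cv2.imwrite("pics/w5.png",chk())
env.capture("scene")
for cam in("scene","top"):
  a=env.capture(cam)
  for th in["dish_tag","dish_grip","dish_centre","ball_center","scanner_window","scanner","brush_grip"]:
    for r in env.tip_of(cam,th)[:2]:
        w=world(cam,r["xyz"]);print(cam,th,round(r["score"],2),w.round(3),pix(cam,w).round())
  if cam=="scene":save(cv2.resize(a[140:320,220:460],(800,600)),"s5.png")
print(env.read_state()["time"])
E
```

```text
{'ref': array([ 318.8,   74.6, 4675. ]), 'now': array([ 319.1,   75.1, 4665. ])} rim shift [0.1  0.53]
[ 0.5368 -0.0518  0.1332] [-3.1414e+00  5.0000e-04  3.4900e-01] [-0.5 -0.1 -2.6] 0.147 29.65
92.04869412703616
{'ref': array([ 318.8,   74.6, 4675. ]), 'now': array([ 317.3,   74.7, 4688. ])} rim shift [0.16 0.38]
[ 0.6168 -0.1057  0.1335] [-3.1416 -0.      1.6064] [ 0.6 -0.1 -2.5] 0.151 34.33
scene dish_tag 0.75 [0.616 0.032 0.147] [344. 232.]
scene dish_tag 0.68 [ 0.319 -0.115  0.024] [213. 267.]
scene dish_grip 0.89 [ 0.296 -0.258  0.028] [169. 304.]
scene dish_grip 0.82 [ 0.619 -0.109  0.151] [318. 273.]
scene dish_centre 0.82 [ 0.612 -0.028  0.14 ] [331. 250.]
scene dish_centre 0.56 [ 0.305 -0.177  0.015] [194. 284.]
scene scanner_window 0.93 [0.61  0.224 0.146] [374. 185.]
scene brush_grip 0.35 [ 0.415 -0.028  0.002] [264. 262.]
top dish_tag 0.65 [0.612 0.034 0.149] [305. 218.]
top dish_tag 0.39 [ 0.416 -0.027 -0.   ] [327. 295.]
top dish_centre 0.76 [ 0.617 -0.025  0.141] [328. 217.]
top ball_center 0.44 [ 0.617 -0.023  0.14 ] [328. 217.]
top ball_center 0.33 [0.612 0.034 0.151] [305. 218.]
top scanner_window 0.71 [ 0.634  0.421 -0.001] [173. 216.]
top scanner_window 0.62 [0.603 0.226 0.15 ] [230. 220.]
top scanner 0.78 [0.604 0.225 0.   ] [240. 227.]
top brush_grip 0.54 [0.466 0.198 0.2  ] [235. 274.]
top brush_grip 0.22 [0.615 0.032 0.151] [306. 217.]
35.1833
```

View pics/s5.png

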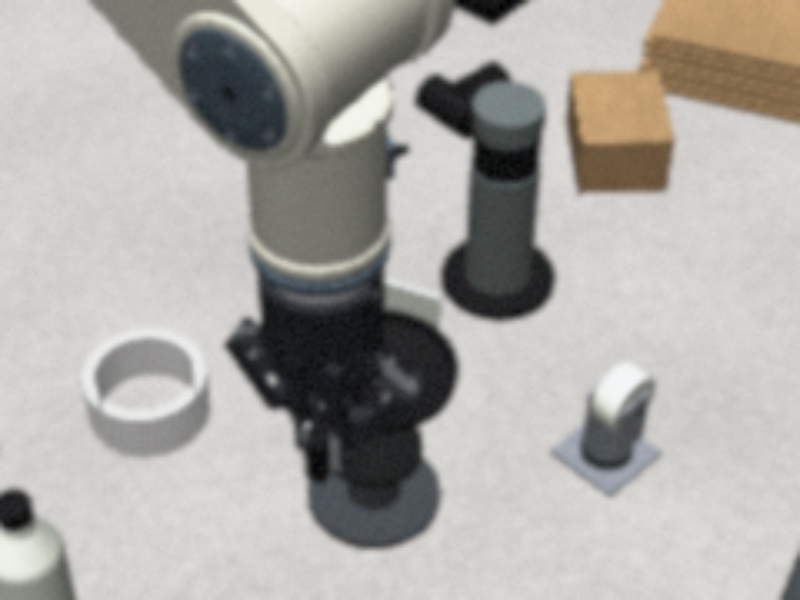

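View pics/w5.png

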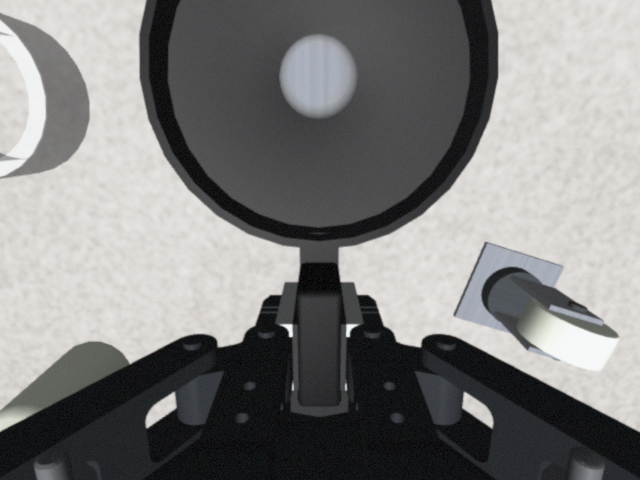

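The dish is held level, its grip block still square between the pads. The ball is in the middle at (318,76). The tag is at z ≈ 0.148 m, facing the post. I'm handing in.

```bash
python3 - <<'E'
from h import *
env.sleep(1.0);chk()
print(env.sign_off())
E
```

```text
{'ref': array([ 318.8,   74.6, 4675. ]), 'now': array([ 317.3,   74.7, 4689. ])} rim shift [0.3  0.41]
[ 0.6168 -0.1057  0.1335] [3.1416 0.     1.6066] [-0.4 -0.8 -3.5] 0.147 36.23
the job is handed in; nothing more can be done
None
```

I handed the job in at about 36 s: the bore was scrubbed twice and the brush is back in its holder. The dish is held still and level over the stand, ball in the middle, tag facing the scanner post at band height.

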